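Show the batch slip of a tea set to the overhead camera

ROBOT

A 7-joint arm with a two-finger parallel gripper is mounted at the origin on the work surface. World frame = base frame: x ahead of the robot, y to its left, z up, the work surface at z = 0. Lengths are in m, angles in degrees, forces in N, time in s.
With the tool pointing down it reaches from about 0.425 to 0.875 m from the base axis. Payload 8.4 kg.
Tool frame: the origin (TCP) lies midway between the tips of the shut fingers; the grasp point (between the pads) lies 19 mm behind it; z points along the fingers, x is the direction in which the jaws open and shut, and the axes are right-handed (so a half turn about z gives the same grasp; the last joint's range is limited). The gripper opens to 85 mm and grips with 20 to 120 N. Pads are 22 mm wide; open, the fingers measure 114 mm over their backs; the gripper's body (76 mm by 85 mm) begins 54 mm behind the grasp point. The pads swing forward as they close: fully open they stand 13 mm farther back than shut.
Start: joints at [58.373, 19.091, 2.286, 83.961, -0.768, 76.965, -3.352], TCP at [0.284, -0.584, 0.231] pointing down, gripper open.
Joint ranges: [-147.57, 147.57], [-21.85, 119.76], [-74.77, 79.35], [14.55, 137.4], [-85.83, 265.84], [4.83, 119.75], [-152.11, 152.11]. Speed limits (degrees/s): [127.2, 127.2, 159.86, 159.86, 180, 180, 180].

INTERFACE

Orientations are given as a 3x3 rotation matrix whose columns are the frame's x, y, z axes.
In Python, from bench import * gives the robot as it stands. The module is installed in compiled form; this text tells all that it offers.
- The arm moves only by the tool apply_moves, never from a script. Its argument "plan" is a list that holds one entry, the list of rows, each a list of 6 numbers: the shift along the tool's x, y, z in units of 0.025 m (1.0 is 0.025 m), then the turn, a rotation vector about the tool's x, y, z in units of 5 degrees (1.0 is 5 degrees). A call has exactly 10 rows; each row shifts and turns the commanded pose from where the row before left it, along the tool's axes as they then stand; what a row does not reach is not made up. A row lasts 1/8 s, in which the tool goes at most 62.5 mm and 10.7 degrees, less where a joint would pass 70% of its speed; a pose out of reach is approached as far as the arm can. A call with a number of a shift or a turn outside -1 to 1 is refused whole. A call with a gripper value outside its range is refused whole. "gripper" is the gripper command: -1 is fully open, 1 is shut, values between are in proportion, set as the call begins (left out, the last holds). The fingers move at their own pace and stop on an object; "squeeze" is the grip in N (left out, the last holds). Time passes only in rows, so rows that do not move let the fingers close, or fill a call up. It gives the time, the measured TCP pose, the force and the opening at its end, in the units of the state.
- sense(): the state, without advancing time (a new reading comes with each control period).
- capture(name): name is "scene" or "side" or "wrist"; returns the picture (480x640x3 uint8, red, green, blue); there is no depth.
- get_calibration(name): a dict with "fovy" (degrees; the focal length in pixels is half the picture's height over the tangent of half this angle, whatever the lens; pixels are square), "cx", "cy" (the principal point, pixels), "cam_to_world" (4x4, takes a point from camera to world coordinates). Camera axes: x right, y up, looking along -z (the intrinsics and any distortion apply to the point x, -y, -z); pixel columns grow to the right and rows downward; lengths in m; the calibration is good to about 2 mm. A picture is of the moment at which its call begins: read the wrist's pose just before it. get_calibration takes no time and is no camera call; for the wrist camera it gives the pose at the moment of the call.
- close_job(): hands the job in, once; it reports no verdict.
The state is a dict: "t": time; "joint_pos": joint angles; "dq": joint speeds; "joint_torque": joint torques, N m; "position": TCP position; "tcp_rot": TCP orientation; "contact_force": force on the tool from outside, world axes, zero at the start; "ft_torque": the same for the moment, N m; "finger_gap": finger opening in m.
Only numpy, scipy, OpenCV 4.12 (cv2) and the standard library are available. Lean on these libraries where they do the work, as an engineer would, in place of code of your own. Each camera call takes 0.05 s, during which the arm holds its last target.

TASK

Of the two glazed ceramic slips standing in the black rack, find the one with a corner nipped off: the nipped corner marks its frosted end, which carries the batch label on one face. Take that slip out of the rack by its plain end, keeping the fingers off the frosted end, and show it to the camera overhead: turn the label face up (at least halfway from upright to lying flat) and hold the frosted end a hand's width or two above the middle of the round metal disc, clear of the cup there. Finish while still holding it like that, steady, and leave everything else standing where it is.

Things in the scene. Friction and masses are not known exactly. Their poses are not given: they have to be found in the camera images.
- slip: Notched slip: pale green glazed bar 110 (x) x 10 (y) x 48 mm (z), ~115 g, standing on a long edge in a rack slot. Origin: middle of its underside. Frosted end: x = 15 to 55 mm, paler, matt; a 14 x 14 mm corner is missing at its top (points up at the start). +y is the label face: white label on the frosted end, that face only. Seen label towards you, missing corner up, that corner is on your left.
- frosted_end: The frosted end of that slip, a rigid part of it, not to be touched by the fingers: 40 x 10 x 48 mm with the missing corner; origin in the middle of its lower edge face, 35 mm along +x from the slip's origin, same axes as the slip.
- label (a point): Centre of the paper label, on the slip's +y face: at (+35, +5, +18) mm from the slip's origin; same axes as the slip.
- plain_grip (a point): A good point to grip the slip, across its 10 mm thickness, on the plain end: at (-33, 0, +38) mm from the slip's origin (10 mm below the top edge, 22 mm from the plain end).
- blank: The other slip: the same 110 x 10 x 48 mm in the same glaze but with all its corners, no frosted end and no label. Stands in the rack's other slot. Origin and axes as for the slip. To be left there.
- rack: Fixed black rack 140 (x) x 122 (y) x 24 mm high, turned any way. Origin: centre of its underside. Two slots along x at y = +35 and -35 mm, 118 mm long, 12 mm wide, 16 mm deep, floor 8 mm above the table; the slips stand 32 mm out of it, tops 56 mm above the table, and lift straight up. The notched slip may be in either slot.
- disc: Fixed round metal inspection disc, 140 mm across, 12 mm high. Origin: centre of its underside on the table. A small cup stands on it.
- cup: Loose tea cup on the disc, 60 mm across, 42 mm high (top 54 mm above the table), off the disc's middle. Origin: centre of its underside. Leave alone.
- cup2: Loose tea cup, 60 mm across, 42 mm high, on the table beyond the rack. Origin: centre of its underside. Leave alone.
- pitcher: Loose green mug-shaped pitcher with a handle, 76 mm across, 60 mm high. Origin: centre of its underside. Leave alone.
- tape: Loose roll of tape lying flat, 104 mm across, 48 mm high. Origin: centre of its underside. Leave alone.
- brush: Loose hand brush lying on the table. Origin: on its underside. Leave alone.
- saucer: Loose brown saucer, 84 mm across, 14 mm high. Origin: centre of its underside. Leave alone.

How it is judged (in metres and radians):
On the way:
1. the notched slip is lifted clear of the rack in the fingers (height (world z) of plain_grip above 0.075 m and contact force between slip and rack below 0.05 N and contact force between the fingers and slip above 1 N), for 0.2 s.
At the end, for the whole second after the job is handed in: Fingers hold the notched slip by its plain end, still, touching nothing else; label face within 57 degrees of straight up, label within 45 mm of the disc's middle and 85 to 300 mm above the table; blank within 12 mm of its start, all else within 25 mm (contact force between the fingers and slip above 1 N and angle between slip's own y axis and vertical below 1 rad and horizontal distance between label and disc below 0.045 m and height (world z) of label between 0.085 and 0.3 m and linear speed of slip below 0.03 m/s and angular speed of slip below 0.2 rad/s and distance between the grasp point and plain_grip below 0.06 m and contact force between slip and rack below 0.05 N and contact force between slip and disc below 0.05 N and contact force between slip and cup below 0.05 N and distance of blank from where it was at the start of the episode below 0.012 m and distance of each of cup, cup2, pitcher, tape, brush, saucer from where it was at the start of the episode below 0.025 m); the arm keeps its last pose, push and grip.
It fails at once if the fingers touch the frosted end (contact force between the fingers and frosted_end above 0.3 N).
It fails at once if the blank slip is pulled from its slot (distance of blank from where it was at the start of the episode above 0.02 m).
It fails at once if a bystander is knocked away (distance of any of cup, cup2, pitcher, tape, brush, saucer from where it was at the start of the episode above 0.035 m).
It also fails if it takes over 35 s, if anything falls off the work surface, if the arm or the gripper's body presses on something with over 40 N, if the wrist force passes 120 N, or if a joint passes its speed limit or range.

## Working session

There is one attempt and no reset: what is moved stays moved. The work goes in short steps, Python scripts to look and compute and a tool call to move; the robot and the scene stay as the last step left them, time stands still between calls to the robot, and variables do not carry over. Pictures are saved under pics/ and viewed, and the job is handed in when it is done.

Besides the shell and the picture viewer there is one more tool, called after "Call:" as name(argument=value, ...), one argument or row to a line, values as JSON. apply_moves: Moves the arm, as the interface text tells. Shifts and turns lie within -1 to 1; 1 stands for 0.025 m of shift or 5 degrees of turn. Its arguments: {"type":"object","properties":{"plan":{"type":"array","items":{"type":"array","items":{"type":"array","items":{"type":"number","minimum":-1,"maximum":1}}}},"gripper":{"type":"number"},"squeeze":{"type":"number"}},"required":["plan"]}

```bash
mkdir -p pics; python3 - <<'E'
from bench import *
import cv2
for n in ["scene","side","wrist"]:
    c=get_calibration(n);print(n,c)
    im=capture(n);cv2.imwrite(f"pics/{n}0.png",im[:,:,::-1])
print(sense())
E
```

```text
scene {'fovy': 57.850288872883254, 'cx': 319.8254084119143, 'cy': 240.45934988255374, 'cam_to_world': array([[-0.52042338, -0.54387185,  0.65830306,  1.25717052],
       [ 0.85389861, -0.32777783,  0.40425099,  0.33708365],
       [-0.00408359,  0.77250573,  0.63499466,  0.68739997],
       [ 0.        ,  0.        ,  0.        ,  1.        ]])}
side {'fovy': 45.6402699998581, 'cx': 322.77766944117417, 'cy': 246.26013184157773, 'cam_to_world': array([[-0.87353472,  0.244768  , -0.42074423,  0.15277686],
       [-0.48668749, -0.45429655,  0.74615678,  0.70510396],
       [-0.00850735,  0.85656481,  0.51596934,  0.60238452],
       [ 0.        ,  0.        ,  0.        ,  1.        ]])}
wrist {'fovy': 58.40677607148923, 'cx': 316.19387279076, 'cy': 241.3676497641439, 'cam_to_world': array([[ 0.43773287,  0.8586272 ,  0.26673818,  0.35163273],
       [-0.89910332,  0.41861143,  0.12797534, -0.55132489],
       [-0.00177654, -0.2958442 ,  0.95523455,  0.3716049 ],
       [ 0.        ,  0.        ,  0.        ,  1.        ]])}
{'t': 0.15, 'joint_pos': array([58.37123841, 19.12439198,  2.28380889, 83.99935688, -0.76670733,
       76.96449745, -3.35154285]), 'dq': array([ 0.0168614 , -0.21697103,  0.06552707, -0.08348776, -0.01501398,
       -0.03267729,  0.01994449]), 'joint_torque': array([ 3.93947266e-03, -6.59039998e+01,  1.36853199e+00, -4.05863714e+01,
        1.72661128e-02,  9.68158885e-03, -4.81298969e-05]), 'position': array([ 0.28421049, -0.58418273,  0.23060413]), 'tcp_rot': array([[ 4.37514577e-01, -8.99211088e-01, -6.43688604e-04],
       [-8.99210420e-01, -4.37515040e-01,  1.10019152e-03],
       [-1.27092786e-03,  9.74616716e-05, -9.99999188e-01]]), 'contact_force': array([0.05722599, 0.67575722, 0.2352129 ]), 'ft_torque': array([ 0.0067716 ,  0.01856788, -0.03264273]), 'finger_gap': 0.08574540554887353}
```

View pics/scene0.png

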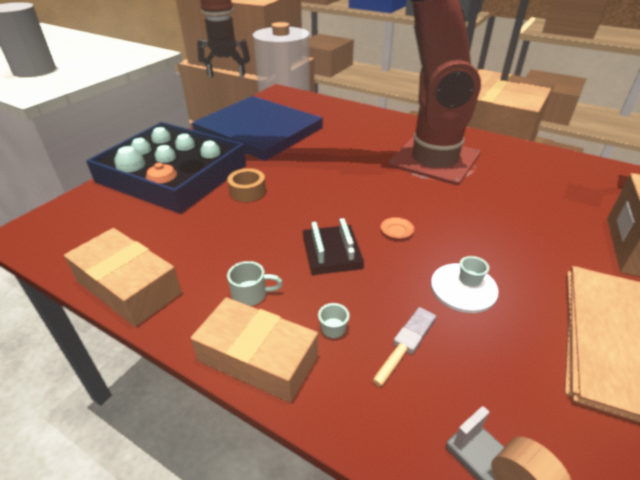

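View pics/side0.png

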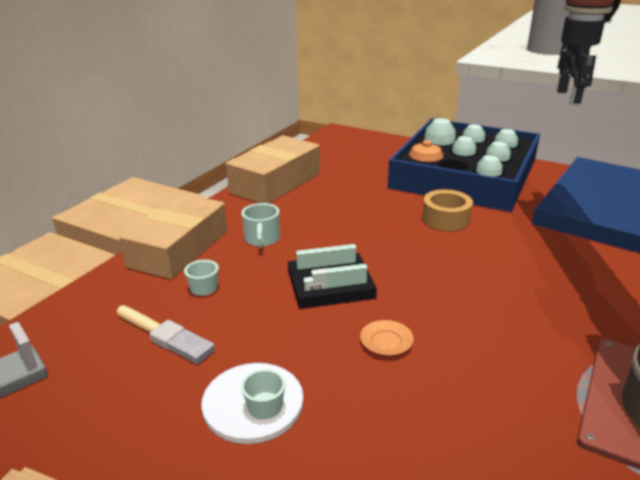

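View pics/wrist0.png

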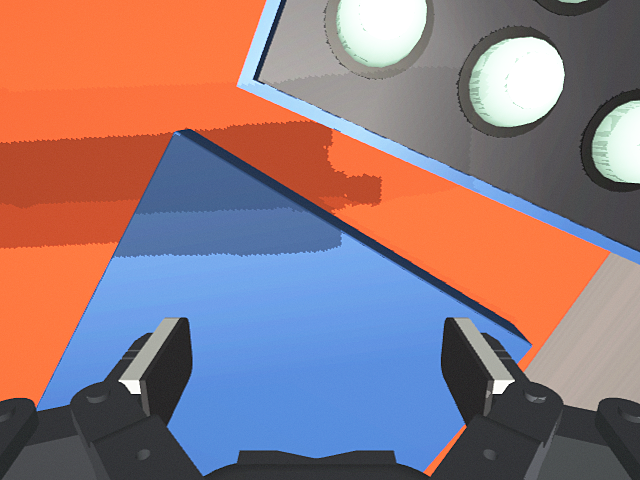

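```bash
python3 - <<'E'
import cv2
a=cv2.imread("pics/side0.png");b=cv2.imread("pics/scene0.png")
cv2.imwrite("pics/c1.png",cv2.resize(a[230:320,270:390],None,fx=6,fy=6,interpolation=cv2.INTER_CUBIC))
cv2.imwrite("pics/c2.png",cv2.resize(b[205:285,290:380],None,fx=7,fy=7,interpolation=cv2.INTER_CUBIC))
E
```

```text
(no output)
```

View pics/c1.png

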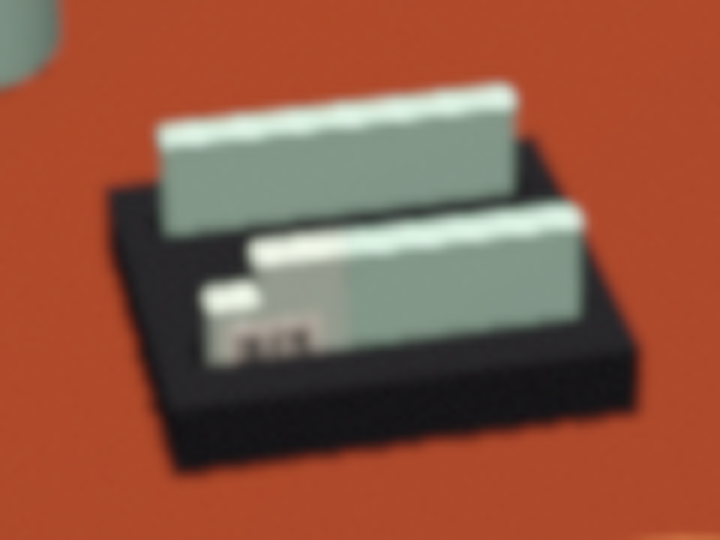

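View pics/c2.png

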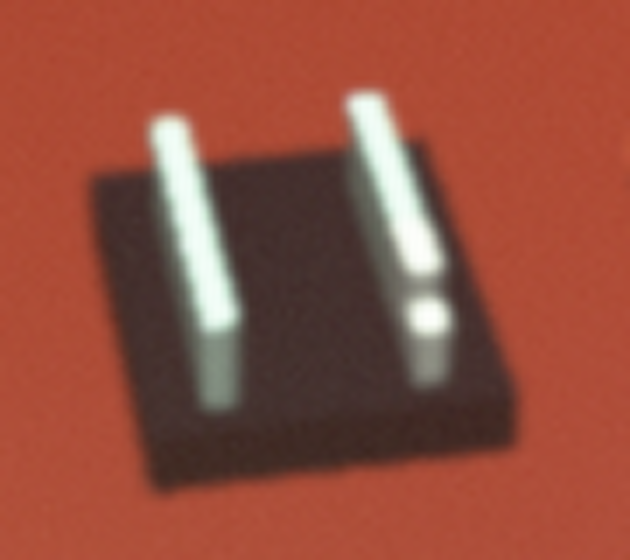

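```bash
cat > h.py <<'E'
from bench import *
import numpy as np
def ray(n,px,z,c=None):
    c=c or get_calibration(n);f=240/np.tan(np.radians(c["fovy"]/2));T=c["cam_to_world"]
    d=T[:3,:3]@np.array([(px[0]-c["cx"])/f,-(px[1]-c["cy"])/f,-1]);o=T[:3,3]
    return o+d*(z-o[2])/d[2]
def proj(n,P,c=None):
    c=c or get_calibration(n);f=240/np.tan(np.radians(c["fovy"]/2));T=c["cam_to_world"]
    q=T[:3,:3].T@(np.array(P)-T[:3,3]);return np.array([c["cx"]+f*q[0]/-q[2],c["cy"]-f*q[1]/-q[2]])
E
python3 - <<'E'
from h import *
import cv2
np.set_printoptions(precision=4,suppress=True)
S=lambda x,y,z:ray("side",(270+(x+.5)/6-.5,230+(y+.5)/6-.5),z)
C=lambda x,y,z:ray("scene",(290+(x+.5)/7-.5,205+(y+.5)/7-.5),z)
for nm,l in [("sideplain",S(578,217,.056)),("sidenotch",S(250,250,.056)),("sideshelf",S(203,297,.042)),
 ("scplain",C(365,98,.056)),("scnotch",C(424,272,.056)),("scshelf",C(430,325,.042)),
 ("s blank r",S(514,97,.056)),("s blank l",S(160,134,.056)),("c blank f",C(168,120,.056)),("c blank n",C(220,325,.056))]:print(nm,l)
r=[S(110,190,.024),S(535,140,.024),S(635,352,.024),S(175,408,.024)]
r2=[C(92,178,.024),C(425,142,.024),C(515,397,.024),C(150,443,.024)]
print(np.array(r),np.mean(r,0));print(np.array(r2),np.mean(r2,0))
for n,(cx,cy) in (("side",(253,400)),("scene",(465,287))):
    im=cv2.imread(f"pics/{n}0.png"); m=((im.min(2)>140)).astype(np.uint8)
    k,l,st,ce=cv2.connectedComponentsWithStats(m)
    ids=[i for i in range(1,k) if st[i,0]<=cx+40<=st[i,0]+st[i,2] and st[i,1]<=cy<=st[i,1]+st[i,3]]
    mm=np.isin(l,ids).astype(np.uint8)
    cs,_=cv2.findContours(mm,cv2.RETR_EXTERNAL,cv2.CHAIN_APPROX_NONE)
    c=max(cs,key=cv2.contourArea)[:,0]; h=cv2.convexHull(c)[:,0]
    P=np.array([ray(n,p,.012) for p in h])
    A=np.c_[2*P[:,:2],np.ones(len(P))];s=np.linalg.lstsq(A,(P[:,:2]**2).sum(1),rcond=None)[0]
    print(n,"disc",s[:2],np.sqrt(s[2]+s[0]**2+s[1]**2),st[ids])
# cup rim centres
print("cup side",ray("side",(264,382),.054),"scene",ray("scene",(474,265),.054))
print("cup2",ray("side",(202,270),.042),ray("scene",(333,314),.042)); print("saucer",ray("side",(387,337),.014),ray("scene",(397,228),.014)); print("tape",ray("side",(447,202),.048))
E
```

```text
sideplain [ 0.4994 -0.063   0.056 ]
sidenotch [ 0.5751 -0.0023  0.056 ]
sideshelf [0.5855 0.0073 0.042 ]
scplain [ 0.5033 -0.0629  0.056 ]
scnotch [ 0.5761 -0.0004  0.056 ]
scshelf [0.5837 0.0065 0.042 ]
s blank r [ 0.5461 -0.1153  0.056 ]
s blank l [ 0.6313 -0.0445  0.056 ]
c blank f [ 0.5495 -0.1149  0.056 ]
c blank n [ 0.6328 -0.0434  0.056 ]
[[ 0.6556 -0.0523  0.024 ]
 [ 0.5513 -0.1425  0.024 ]
 [ 0.4741 -0.0507  0.024 ]
 [ 0.5778  0.0369  0.024 ]] [ 0.5647 -0.0521  0.024 ]
[[ 0.5564 -0.1428  0.024 ]
 [ 0.4771 -0.0518  0.024 ]
 [ 0.5822  0.0378  0.024 ]
 [ 0.6619 -0.052   0.024 ]] [ 0.5694 -0.0522  0.024 ]
side disc [0.5205 0.257 ] 0.0721934458038811 [[ 201  363  102   80 5545]]Traceback (most recent call last):
  File "<stdin>", line 18, in <module>
ValueError: max() iterable argument is empty
```

```bash
python3 - <<'E'
from h import *
import cv2
np.set_printoptions(precision=4,suppress=True)
for n,p in (("side",[(202,401),(303,401),(253,365),(253,437)]),("scene",[(431,287),(498,288),(465,266),(465,309)])):
    P=np.array([ray(n,q,.012) for q in p]);print(n,P[:,:2].tolist(),P.mean(0))
im=cv2.imread("pics/scene0.png")
cv2.imwrite("pics/c3.png",cv2.resize(im[240:330,410:520],None,fx=7,fy=7,interpolation=cv2.INTER_CUBIC))
print("cup side",ray("side",(264,382),.054),"scene",ray("scene",(474,265),.054))
print("saucer",ray("side",(387,337),.014),ray("scene",(397,228),.014)); print("tape",ray("side",(447,202),.048))
print("mug",ray("side",(261,215),.06))
s=sense();R=s["tcp_rot"]
x=np.array([.764,.645]);g=np.array([.543,-.028])-.033*x
d=np.r_[g,.15]-s["position"]
print("grip",g,"tool shift units",R.T@d/.025, "yaw",49.8-np.degrees(np.arctan2(.899,.4375)))
E
```

```text
side [[0.5792743663407749, 0.2939954632395479], [0.45633640790821817, 0.22680734079127346], [0.5587060256406222, 0.2009070395454643], [0.48117268942997404, 0.3111849146917543]] [0.5189 0.2582 0.012 ]
scene [[0.5682235588941684, 0.1956328832875332], [0.49651404664972165, 0.32017065725103516], [0.46439070432574614, 0.2384705288460397], [0.5923179789986734, 0.27732306484037134]] [0.5304 0.2579 0.012 ]
cup side [0.4979 0.2567 0.054 ] scene [0.5006 0.2601 0.054 ]
saucer [0.4081 0.0487 0.014 ] [0.416  0.0496 0.014 ]
tape [ 0.4592 -0.3849  0.048 ]
mug [ 0.7655 -0.1272  0.06  ]
grip [ 0.5178 -0.0493] tool shift units [-15.1476 -17.7628   3.2417] yaw -14.25004427420427
```

View pics/c3.png

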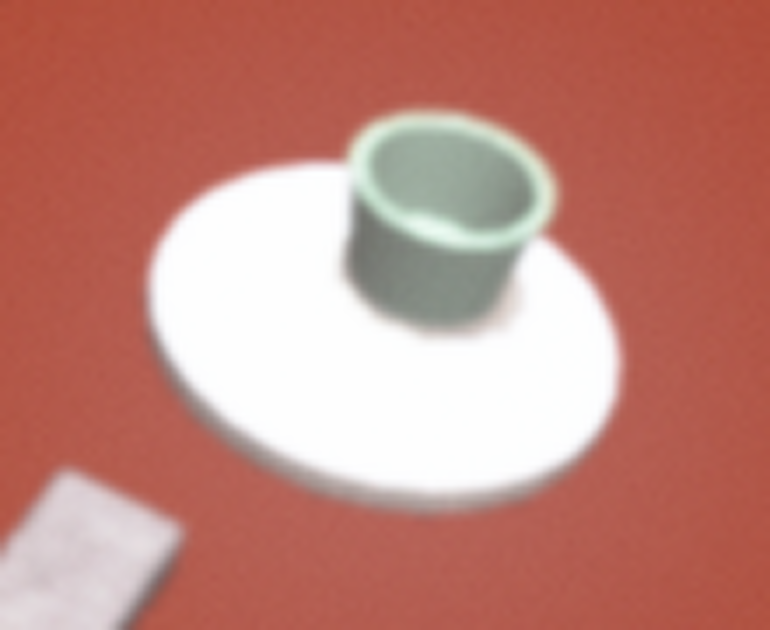

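Call:
apply_moves(
  plan=[
    [[-0.76,-0.89,0,0,0,0],[-0.76,-0.89,0,0,0,0],[-0.76,-0.89,0,0,0,0],[-0.76,-0.89,0,0,0,0],[-0.76,-0.89,0,0,0,0],[-0.76,-0.89,0,0,0,0],[-0.76,-0.89,0,0,0,0],[-0.76,-0.89,0,0,0,0],[-0.76,-0.89,0,0,0,0],[-0.76,-0.89,0,0,0,0]],
  ],
  gripper=0,
)

```text
t: 1.4
position: [0.4015, -0.3153, 0.2311]
tcp_rot: [[0.437, -0.899, -0.0], [-0.899, -0.437, 0.0], [-0.0, 0.0, -1.0]]
contact_force: [-0.1, 0.3, 0.6]
finger_gap: 0.0427
```

```bash
cat >> h.py <<'E'
np.set_printoptions(precision=4,suppress=True)
XS=np.array([.764,.645,0]);YS=np.array([-.645,.764,0]);G=np.array([.5178,-.0493,0])
def st():
    s=sense();print("t",s["t"],"p",s["position"],"q",s["joint_pos"].round(1),"F",s["contact_force"].round(2),"gap",round(s["finger_gap"],4));print(s["tcp_rot"])
    with open("log.txt","a") as f: f.write(repr((s["joint_pos"].tolist(),s["position"].tolist(),s["tcp_rot"].tolist()))+"\n")
    return s
def to(p,R=None):
    from scipy.spatial.transform import Rotation as Ro
    s=st();T=s["tcp_rot"];print("shift units",T.T@(np.array(p)-s["position"])/.025)
    if R is not None: print("turn units",np.degrees(Ro.from_matrix(T.T@R).as_rotvec())/5)
RD=np.c_[-YS,-XS,[0,0,-1]]
E
python3 -c "
from h import *
to([*G[:2],.15],RD)"
```

```text
t 1.4 p [ 0.4015 -0.3153  0.2311] q [ 41.8   3.4  -9.  102.7   0.5  74.  -31.4] F [-0.07  0.31  0.56] gap 0.0427
[[ 0.4374 -0.8993 -0.0003]
 [-0.8993 -0.4374  0.0002]
 [-0.0003  0.0002 -1.    ]]
shift units [-7.5318 -8.8391  3.2466]
turn units [ 0.0015  0.0037 -2.8469]
```

Call:
apply_moves(
  plan=[
    [[-0.64,-0.97,0.32,0,0,-0.285],[-0.64,-0.97,0.32,0,0,-0.285],[-0.64,-0.97,0.32,0,0,-0.285],[-0.64,-0.97,0.32,0,0,-0.285],[-0.64,-0.97,0.32,0,0,-0.285],[-0.64,-0.97,0.32,0,0,-0.285],[-0.64,-0.97,0.32,0,0,-0.285],[-0.64,-0.97,0.32,0,0,-0.285],[-0.64,-0.97,0.32,0,0,-0.285],[-0.64,-0.97,0.32,0,0,-0.285]],
  ],
)

```text
t: 2.65
position: [0.5207, -0.0501, 0.1507]
tcp_rot: [[0.647, -0.763, 0.0], [-0.763, -0.647, 0.0], [-0.0, -0.0, -1.0]]
contact_force: [0.9, -0.3, 1.9]
finger_gap: 0.0426
```

```bash
python3 -c "
from h import *
import cv2
to([*G[:2],.15],RD)
c=get_calibration('wrist');im=capture('wrist');cv2.imwrite('pics/w1.png',im[:,:,::-1])
np.save('c1.npy',c,allow_pickle=True)
for a,z in ((-.055,.056),(-.033,.056),(.041,.056),(.055,.042)): print(a,proj('wrist',np.array([.543,-.028,z])+a*XS,c))
"
```

```text
t 2.65 p [ 0.5207 -0.0501  0.1507] q [ 22.9   9.5 -24.3 106.4   4.3  65.  -52.6] F [ 0.86 -0.3   1.87] gap 0.0426
[[ 0.6467 -0.7628  0.    ]
 [-0.7628 -0.6467  0.0002]
 [-0.0002 -0.0002 -1.    ]]
shift units [-0.0972  0.0677  0.0296]
turn units [-0.0019  0.0021  0.0239]
-0.055 [312.6132 282.9058]
-0.033 [312.6094 247.6133]
0.041 [312.595  114.0115]
0.055 [312.8084  87.0689]
```

View pics/w1.png

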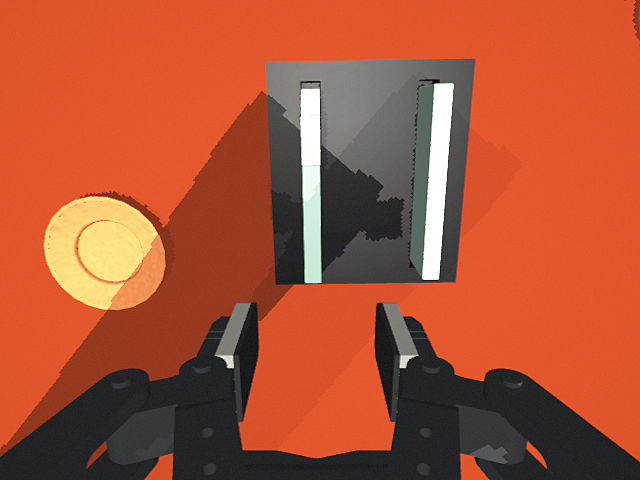

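Call:
apply_moves(
  plan=[
    [[-0.05,0.03,0.5,0,0,-0.07],[-0.04,0.03,0.7,0,0,-0.07],[0,0,0.8,0,0,0],[0,0,0.8,0,0,0],[0,0,0.7,0,0,0],[0,0,0.4,0,0,0],[0,0,0,0,0,0],[0,0,0,0,0,0],[0,0,0,0,0,0],[0,0,0,0,0,0]],
  ],
)

```text
t: 3.95
position: [0.5179, -0.0513, 0.0543]
tcp_rot: [[0.655, -0.756, 0.001], [-0.756, -0.655, -0.0], [0.001, -0.001, -1.0]]
contact_force: [0.6, -0.0, 0.5]
finger_gap: 0.0424
```

```bash
sed -i 's/^XS=.*/XS=np.array([.756,.655,0]);YS=np.array([-.655,.756,0]);G=np.array([.5178,-.0493,0])/' h.py; python3 -c "
from h import *
import cv2
to([*G[:2],.028],RD)
im=capture('wrist');cv2.imwrite('pics/w2.png',im[:,:,::-1])
"
```

```text
t 3.95 p [ 0.5179 -0.0513  0.0543] q [ 21.8  15.7 -23.7 112.    7.7  53.8 -54.8] F [ 0.55 -0.01  0.54] gap 0.0424
[[ 0.6546 -0.756   0.0008]
 [-0.756  -0.6546 -0.0001]
 [ 0.0006 -0.0005 -1.    ]]
shift units [-0.0647 -0.048   1.0512]
turn units [-0.006  -0.0068 -0.003 ]
```

View pics/w2.png

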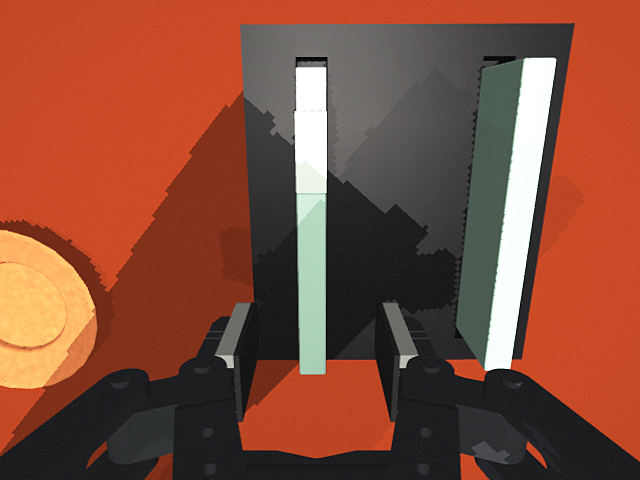

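Call:
apply_moves(
  plan=[
    [[-0.07,-0.05,0.3,0,0,0],[0,0,0.4,0,0,0],[0,0,0.33,0,0,0],[0,0,0,0,0,0],[0,0,0,0,0,0],[0,0,0,0,0,0],[0,0,0,0,0,0],[0,0,0,0,0,0],[0,0,0,0,0,0],[0,0,0,0,0,0]],
  ],
)

```text
t: 5.25
position: [0.5174, -0.0492, 0.0281]
tcp_rot: [[0.655, -0.756, 0.0], [-0.756, -0.655, 0.0], [0.0, -0.0, -1.0]]
contact_force: [-0.0, 0.0, -0.5]
finger_gap: 0.0427
```

```bash
python3 -c "
from h import *
import cv2
to([*G[:2],.028],RD)
im=capture('wrist');cv2.imwrite('pics/w3.png',im[:,:,::-1])
"
```

```text
t 5.25 p [ 0.5174 -0.0492  0.0281] q [ 21.2  17.8 -23.4 113.1   9.   50.9 -56. ] F [-0.03  0.03 -0.47] gap 0.0427
[[ 0.6546 -0.756   0.    ]
 [-0.756  -0.6546  0.    ]
 [ 0.     -0.     -1.    ]]
shift units [ 0.0135 -0.0071  0.0044]
turn units [-0.0005 -0.0002 -0.003 ]
```

View pics/w3.png

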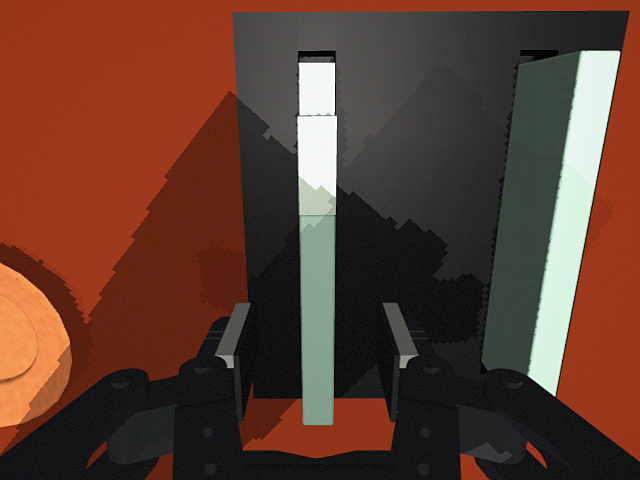

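Centred around the slip (x≈318), far behind the frosted part and clear of the blank. Close.

Call:
apply_moves(
  plan=[
    [[0,0,0,0,0,0],[0,0,0,0,0,0],[0,0,0,0,0,0],[0,0,0,0,0,0],[0,0,0,0,0,0],[0,0,0,0,0,0],[0,0,0,0,0,0],[0,0,0,0,0,0],[0,0,0,0,0,0],[0,0,0,0,0,0]],
  ],
  gripper=1,
  squeeze=70,
)

```text
t: 6.55
position: [0.5175, -0.0492, 0.0282]
tcp_rot: [[0.655, -0.756, 0.0], [-0.756, -0.655, -0.0], [0.0, -0.0, -1.0]]
contact_force: [0.1, -0.3, 5.4]
finger_gap: 0.0086
```

```bash
python3 -c "
from h import *
st()"
```

```text
t 6.55 p [ 0.5175 -0.0492  0.0282] q [ 21.2  17.7 -23.4 113.1   9.   50.9 -56. ] F [ 0.1  -0.31  5.43] gap 0.0086
[[ 0.6546 -0.756   0.0002]
 [-0.756  -0.6546 -0.0001]
 [ 0.0002 -0.0001 -1.    ]]
```

Call:
apply_moves(
  plan=[
    [[0,0,-0.4,0,0,0],[0,0,-0.6,0,0,0],[0,0,-0.8,0,0,0],[0,0,-0.9,0,0,0],[0,0,-0.9,0,0,0],[0,0,-0.9,0,0,0],[0,0,-0.9,0,0,0],[0,0,-0.9,0,0,0],[0,0,-0.9,0,0,0],[0,0,-0.8,0,0,0]],
  ],
)

```text
t: 7.8
position: [0.5172, -0.0488, 0.2298]
tcp_rot: [[0.655, -0.756, 0.001], [-0.756, -0.655, 0.0], [0.0, -0.001, -1.0]]
contact_force: [0.4, -0.2, -1.5]
finger_gap: 0.0088
```

```bash
python3 -c "
from h import *
import cv2
st()
im=capture('wrist');cv2.imwrite('pics/w4.png',im[:,:,::-1])
"
```

```text
t 7.8 p [ 0.5172 -0.0488  0.2298] q [ 23.6   5.4 -24.4 101.    2.3  74.  -50.5] F [ 0.42 -0.24 -1.55] gap 0.0088
[[ 0.655  -0.7556  0.0007]
 [-0.7556 -0.655   0.0002]
 [ 0.0003 -0.0006 -1.    ]]
```

View pics/w4.png

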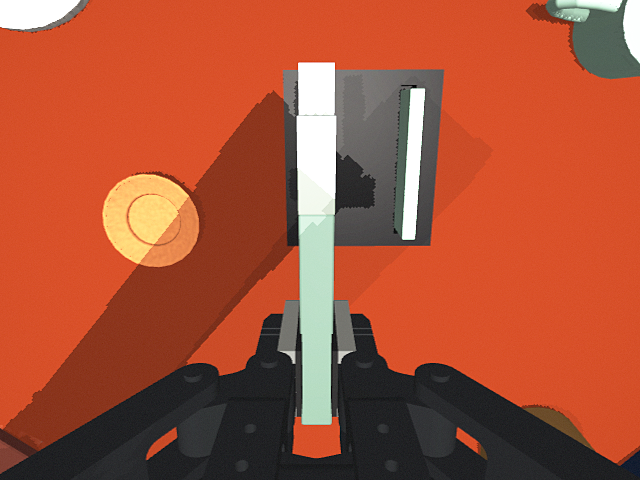

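```bash
cat > k.py <<'E'
from h import *
from scipy.spatial.transform import Rotation as Ro
from scipy.optimize import least_squares
import itertools
D=[eval(l) for l in open("log.txt")]
s0=([58.37123841, 19.12439198,  2.28380889, 83.99935688, -0.76670733,76.96449745, -3.35154285],[0.28421049,-0.58418273,0.23060413],
[[4.37514577e-01,-8.99211088e-01,-6.43688604e-04],[-8.99210420e-01,-4.37515040e-01,1.10019152e-03],[-1.27092786e-03,9.74616716e-05,-9.99999188e-01]])
D=[s0]+D
def fk(q,p,sg):
    ax="zyzyzyz";R=Ro.from_euler("z",p[4],degrees=True);P=np.array([0,0,p[0]])
    for i in range(7):
        R=R*Ro.from_euler(ax[i],sg[i]*q[i],degrees=True)
        if i==2:P=P+R.apply([p[6],0,p[1]])
        if i==4:P=P+R.apply([p[7],0,p[2]])
        if i==6:R=R*Ro.from_euler("z",p[5],degrees=True);P=P+R.apply([0,0,p[3]])
    return P,R.as_matrix()
if __name__=="__main__":
    best=[]
    for sz in itertools.product([1,-1],repeat=4):
        sg=[sz[0],1,sz[1],1,sz[2],1,sz[3]]
        for y0 in (0,90,180,270):
          for y7 in (0,180):
            def res(p):
                o=[]
                for q,x,R in D:
                    P,M=fk(q,p,sg);o+=list(5*(P-x))+list((M-np.array(R)).ravel())
                return o+list(.01*p[6:8])
            r=least_squares(res,[.3,.4,.4,.25,y0,y7,0,0],x_scale=[.1]*4+[30,30,.1,.1]);best.append((r.cost,sg,r.x))
    best.sort(key=lambda b:b[0])
    for b in best[:4]:print(b)
    np.save("k.npy",np.r_[best[0][1],best[0][2]])
    for q,x,R in D:
        P,M=fk(q,best[0][2],best[0][1]);print(P-x,np.abs(M-R).max())
E
python3 k.py
```

```text
(np.float64(0.0009163061794189953), [-1, 1, -1, 1, -1, 1, -1], array([ -1.544 ,   0.4987,   0.5122,  -1.423 ,  -4.4625, 175.5375,
        -0.0123,   0.0069]))
(np.float64(0.000916306179419016), [-1, 1, -1, 1, -1, 1, -1], array([  -1.544 ,    0.4987,    0.5122,   -1.423 ,   -4.4625, -184.4625,
         -0.0123,    0.0069]))
(np.float64(0.0009163061794194402), [-1, 1, -1, 1, -1, 1, -1], array([ -1.544 ,   0.4987,   0.5122,  -1.423 , 355.5375, 175.5375,
        -0.0123,   0.0069]))
(np.float64(0.0009163061794196522), [-1, 1, -1, 1, -1, 1, -1], array([ -1.544 ,   0.4987,   0.5122,  -1.423 , 355.5375, 175.5375,
        -0.0123,   0.0069]))
[-0.0049 -0.0035  0.0007] 9.918157997981653e-05
[ 0.0005  0.0051 -0.0017] 2.4324368909759504e-05
[ 0.0013  0.0004 -0.0004] 1.9301248536644014e-05
[-0.0008  0.0007  0.0005] 6.0590891002155047e-05
[0.0005 0.0002 0.0008] 3.4344613460762635e-06
[0.0002 0.0004 0.0008] 1.4745605343672875e-05
[ 0.0011  0.0012 -0.0007] 5.2947324801408256e-05
```

```bash
cat > ik.py <<'E'
from k import *
k=np.load("k.npy");sg=k[:7];p0=k[7:]
lo=np.array([-147.57,-21.85,-74.77,14.55,-85.83,4.83,-152.11]);hi=np.array([147.57,119.76,79.35,137.4,265.84,119.75,152.11])
q0=np.array(sense()["joint_pos"]);disc=np.array([.524,.258])
def target(az,tilt,zl):
    a=np.radians(az);x=np.array([np.cos(a),np.sin(a),0]);y=np.array([-np.sin(a),np.cos(a),0]);z=np.array([0,0,1.])
    r=Ro.from_rotvec(np.radians(tilt)*x);y=r.apply(y);z=r.apply(z)
    lab=np.r_[disc,zl];g=lab-(.068*x+.005*y-.020*z)
    R=np.c_[-y,-x,-z];return g-z*.019,R
if __name__=="__main__":
  for az in (70,41,10,-20,-50,-64,-90):
    for tilt in (50,65):
      for L in (.2,.27,.35):
        p=p0.copy();p[3]=L;p[0]=L-.121;P,R=target(az,tilt,.2)
        def res(q):
            a,M=fk(q,p,sg);return np.r_[(a-P)*10,(M-R).ravel(),.002*(q-q0)/50]
        r=least_squares(res,np.clip(q0,lo+4,hi-4),bounds=(lo+3,hi-3),x_scale=50.)
        a,M=fk(r.x,p,sg);print(az,tilt,L,P.round(3),"err mm",round(1e3*np.linalg.norm(a-P),1),"rot",round(np.degrees(np.arccos(min(1,(np.trace(M.T@R)-1)/2))),1),r.x.round(0))
E
python3 ik.py
```

```text
70 50 0.2 [0.504 0.193 0.197] err mm 0.0 rot 0.0 [ 11.  29. -37.  89. -16. 105. -48.]
70 50 0.27 [0.504 0.193 0.197] err mm 0.0 rot 0.0 [ 10.  35. -36.  83. -13. 106. -47.]
70 50 0.35 [0.504 0.193 0.197] err mm 0.0 rot 0.0 [  9.  42. -34.  76.  -9. 108. -45.]
70 65 0.2 [0.504 0.193 0.196] err mm 0.0 rot 0.0 [ 12.  34. -38.  88. -23. 113. -51.]
70 65 0.27 [0.504 0.193 0.196] err mm 0.0 rot 0.0 [ 10.  42. -36.  81. -19. 114. -49.]
70 65 0.35 [0.504 0.193 0.196] err mm 0.0 rot 0.0 [  9.  51. -35.  71. -14. 117. -48.]
41 50 0.2 [0.475 0.21  0.197] err mm 0.0 rot 0.0 [ 16.  20. -36. 100. -33.  88. -61.]
41 50 0.27 [0.475 0.21  0.197] err mm 0.0 rot 0.0 [ 18.  24. -35.  98. -29.  89. -59.]
41 50 0.35 [0.475 0.21  0.197] err mm 0.0 rot 0.0 [ 20.  30. -33.  93. -25.  90. -56.]
41 65 0.2 [0.475 0.211 0.196] err mm 0.0 rot 0.0 [ 19.  25. -39. 101. -41.  94. -59.]
41 65 0.27 [0.475 0.211 0.196] err mm 0.0 rot 0.0 [ 21.  31. -36.  97. -36.  95. -57.]
41 65 0.35 [0.475 0.211 0.196] err mm 0.0 rot 0.0 [ 22.  39. -34.  91. -30.  96. -54.]
10 50 0.2 [0.458 0.242 0.197] err mm 0.0 rot 0.0 [ 17.   8. 
[... 1990 characters left out ...]
  130.  -83.    8. -117.]
-64 65 0.35 [0.491 0.318 0.196] err mm 11.0 rot 13.5 [  21.  -19.  -56.  134.  -55.    8. -144.]
-90 50 0.2 [0.52  0.326 0.197] err mm 23.3 rot 17.8 [-106.   18.   76.  117.  -64.    8. -149.]
-90 50 0.27 [0.52  0.326 0.197] err mm 23.4 rot 17.8 [  41.  -19.  -72.  127.  -65.    8. -149.]
-90 50 0.35 [0.52  0.326 0.197] err mm 9.2 rot 17.4 [  36.  -19.  -69.  132.  -66.    8. -149.]
-90 65 0.2 [0.521 0.326 0.196] err mm 26.7 rot 19.9 [-105.   20.   76.  116.  -63.    8. -149.]
-90 65 0.27 [0.521 0.326 0.196] err mm 24.9 rot 20.9 [  41.  -19.  -72.  127.  -63.    8. -149.]
-90 65 0.35 [0.521 0.326 0.196] err mm 9.7 rot 23.3 [  35.  -19.  -68.  132.  -64.    8. -149.]
```

```bash
python3 -c "
from ik import *
P,R=target(40.9,58,.2);print(P);to([P[0],P[1],.23])"
```

```text
[0.4749 0.2108 0.1963]
t 7.85 p [ 0.5184 -0.0488  0.2324] q [ 23.6   5.3 -24.4 100.8   2.3  74.1 -50.5] F [ 1.3  -0.06  1.82] gap 0.0094
[[ 0.655  -0.7556  0.004 ]
 [-0.7557 -0.655  -0.0003]
 [ 0.0029 -0.0028 -1.    ]]
shift units [-8.9856 -5.4871  0.086 ]
```

Call:
apply_moves(
  plan=[
    [[-0.7,-0.4,0,0,0,0],[-0.9,-0.55,0,0,0,0],[-1,-0.6,0,0,0,0],[-1,-0.62,0,0,0,0],[-1,-0.62,0,0,0,0],[-1,-0.62,0,0,0,0],[-1,-0.62,0,0,0,0],[-1,-0.6,0,0,0,0],[-0.9,-0.55,0,0,0,0],[-0.5,-0.3,0,0,0,0]],
  ],
)

```text
t: 9.1
position: [0.472, 0.2128, 0.2275]
tcp_rot: [[0.657, -0.754, -0.001], [-0.754, -0.657, 0.0], [-0.001, 0.001, -1.0]]
contact_force: [1.0, 0.2, -0.6]
finger_gap: 0.009
```

Call:
apply_moves(
  plan=[
    [[0,0,0,0,-0.4,0],[0,0,0,0,-0.6,0],[0,0,0,0,-0.6,0],[0,0,0,0,-0.6,0],[0,0,0,0,-0.6,0],[0,0,0,0,-0.6,0],[0,0,0,0,-0.6,0],[0,0,0,0,-0.6,0],[0,0,0,0,-0.6,0],[0,0,0,0,-0.4,0]],
  ],
)

```text
t: 10.35
position: [0.4738, 0.2103, 0.2278]
tcp_rot: [[0.577, -0.756, -0.309], [-0.667, -0.654, 0.357], [-0.472, 0.0, -0.882]]
contact_force: [-1.3, -0.4, -0.5]
finger_gap: 0.0089
```

```bash
python3 -c "
from ik import *
import cv2
P,R=target(40.9,58,.2);to(P,R)
im=capture('wrist');cv2.imwrite('pics/w5.png',im[:,:,::-1])
"
```

```text
t 10.35 p [0.4738 0.2103 0.2278] q [ 16.7  17.4 -34.8  94.4 -16.1  83.  -63.3] F [-1.29 -0.38 -0.47] gap 0.0089
[[ 0.5766 -0.7563 -0.3091]
 [-0.6668 -0.6542  0.3569]
 [-0.4722  0.0003 -0.8815]]
shift units [ 0.606  -0.0456  1.1061]
turn units [-0.0023 -5.9652 -0.0084]
```

View pics/w5.png

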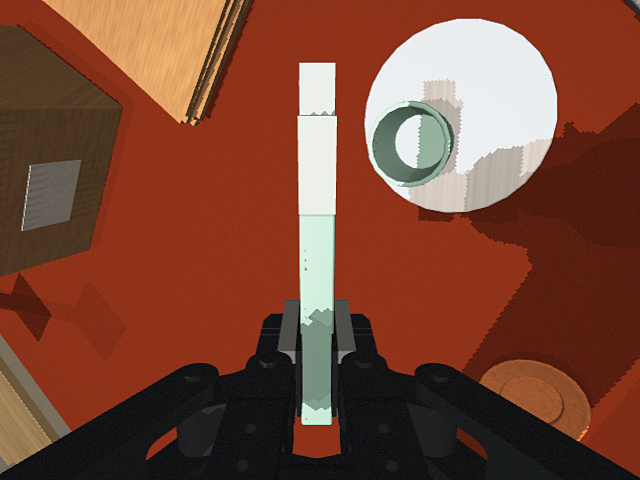

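Call:
apply_moves(
  plan=[
    [[0,0,0,0,-0.4,0],[0,0,0,0,-0.7,0],[0,0,0,0,-0.9,0],[0,0,0,0,-0.9,0],[0,0,0,0,-0.9,0],[0,0,0,0,-0.9,0],[0,0,0,0,-0.8,0],[0,0,0,0,-0.4,0],[0,0,0,0,0,0],[0,0,0,0,0,0]],
  ],
)

```text
t: 11.65
position: [0.4737, 0.211, 0.2285]
tcp_rot: [[0.353, -0.756, -0.552], [-0.406, -0.655, 0.637], [-0.843, -0.001, -0.538]]
contact_force: [0.4, -0.4, -0.8]
finger_gap: 0.0089
```

```bash
python3 -c "
from ik import *
import cv2
P,R=target(40.9,58,.23);to(P,R)
s=sense();T=s['tcp_rot'];x,y,z=-T[:,1],-T[:,0],-T[:,2]
print('label',s['position']+.019*z+.068*x+.005*y-.020*z,'angle',np.degrees(np.arccos(y[2])))
for n in('side','scene','wrist'):
  im=capture(n);cv2.imwrite(f'pics/{n}6.png',im[:,:,::-1])
"
```

```text
t 11.65 p [0.4737 0.211  0.2285] q [ 23.2  33.7 -34.9  88.9 -29.6  94.5 -54.9] F [ 0.38 -0.45 -0.82] gap 0.0089
[[ 0.353  -0.7556 -0.5518]
 [-0.406  -0.6551  0.6372]
 [-0.8429 -0.0009 -0.538 ]]
shift units [ 0.0952 -0.0309  0.0183]
turn units [-0.0012 -0.1098  0.0115]
label [0.5228 0.2582 0.2323] angle 32.54893589067718
```

View pics/side6.png

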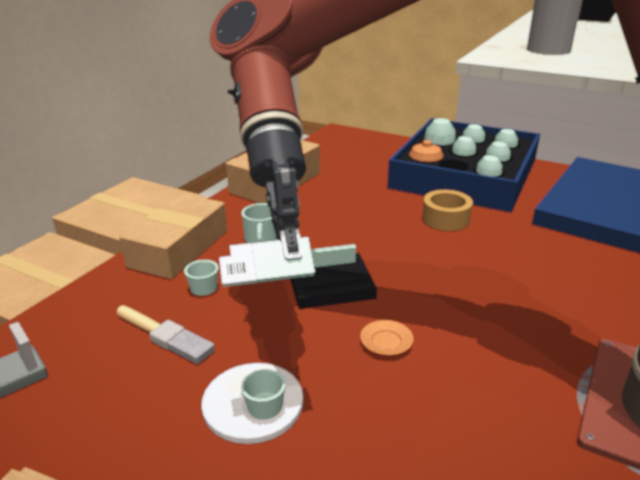

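View pics/scene6.png

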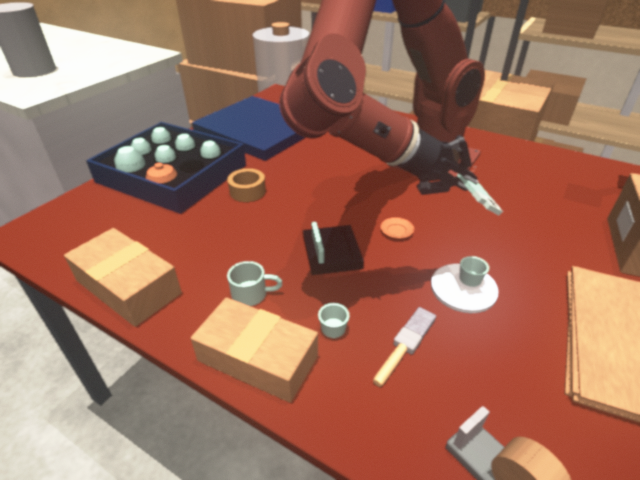

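View pics/wrist6.png

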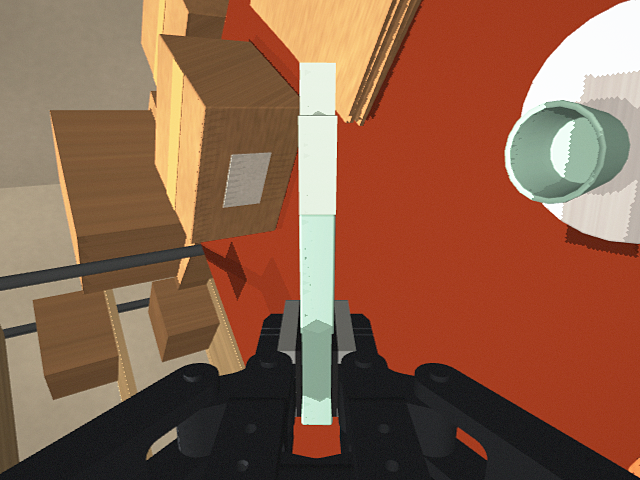

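Call:
apply_moves(
  plan=[
    [[0,0,0,0,0,0],[0,0,0,0,0,0],[0,0,0,0,0,0],[0,0,0,0,0,0],[0,0,0,0,0,0],[0,0,0,0,0,0],[0,0,0,0,0,0],[0,0,0,0,0,0],[0,0,0,0,0,0],[0,0,0,0,0,0]],
  ],
)

```text
t: 13.05
position: [0.4737, 0.2106, 0.2281]
tcp_rot: [[0.352, -0.756, -0.552], [-0.406, -0.655, 0.638], [-0.843, -0.0, -0.537]]
contact_force: [-0.0, 0.1, -0.8]
finger_gap: 0.0089
```

```bash
python3 -c "
from h import *
s=st();T=s['tcp_rot'];x,y,z=-T[:,1],-T[:,0],-T[:,2]
l=s['position']+.019*z+.068*x+.005*y-.020*z
print(l,proj('side',l),proj('scene',l),s['dq'])
close_job()"
```

```text
t 13.05 p [0.4737 0.2106 0.2281] q [ 23.2  33.8 -34.8  88.9 -29.6  94.5 -54.9] F [-0.02  0.1  -0.83] gap 0.0089
[[ 0.3517 -0.756  -0.5521]
 [-0.4062 -0.6546  0.6376]
 [-0.8434 -0.     -0.5373]]
[0.5228 0.2578 0.2318] [236.989  266.0991] [490.5351 200.8425] [ 0.0034 -0.08    0.0218  0.0308  0.0042 -0.1066  0.0466]
the job is handed in; nothing more can be done
```

I gripped the notched slip by its plain end, lifted it straight out of the rack, tilted it label face up and held it over the disc. I handed the job in at about 13 s, with the slip still held.

The last checks, taken just before handing in:
- **Label position:** it works out at (0.523, 0.258, 0.232) m, within a few millimetres horizontally of the disc's middle. The disc measured (0.519, 0.258) m in the side view and (0.527, 0.258) m in the scene view; I used (0.524, 0.258) m. The label's computed pixel in the side view, (237, 266), matches where it shows in the picture, about (236, 267).
- **Label tilt:** the label face is about 32.5° from straight up, against the 57° limit.
- **Grip and steadiness:** the finger gap is steady at 8.9 mm (the slip is 10 mm thick), with a grip setting of 70 N. The joints were almost still, at most about 0.1°/s.
- **Surroundings:** by eye, the blank and all the other things stand where they were in the pictures from the fixed cameras. I did not measure their displacement.

No check failed.

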